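Set and clamp the slotted end stop of a scanning fixture

ROBOT

A 6-joint arm with a two-finger parallel gripper is mounted at the origin on the work surface. World frame = base frame: x ahead of the robot, y to its left, z up, the work surface at z = 0. Lengths are in m, angles in rad, forces in N, time in s.
With the tool pointing down it reaches from about 0.35 to 0.975 m from the base axis. Payload 4.9 kg.
Tool frame: the origin (TCP) lies at the very end of the fingers, on their centre line; the grasp point (between the pads) lies 19 mm behind it; z points along the fingers, y is the line along which they close (so a half turn about z gives the same grasp; the last joint's range is limited). The gripper opens to 85 mm and grips with 20 to 120 N. Pads are 22 mm wide; open, the fingers measure 114 mm over their backs; the gripper's body (76 mm by 85 mm) begins 54 mm behind the grasp point. The pads swing forward as they close: fully open they stand 13 mm farther back than shut.
Start: joints at [-1.324, 0.053, 1.613, -0, 1.476, -0.119], TCP at [0.224, -0.584, 0.231] pointing down, gripper open.
Joint ranges: [-3.01, 3.01], [-1.01, 2.22], [0.06, 2.58], [-1.02, 4.17], [0.09, 2.62], [-3.14, 3.14]. Speed limits (rad/s): [2.57, 2.57, 3.14, 3.14, 3.14, 3.14].

INTERFACE

Orientations are given as a rotation vector (axis times angle).
In Python, from rig import robot, imaging gives the robot as it stands. The module is installed in compiled form; this text tells all that it offers.
- The arm moves only by the tool play_rows, never from a script. Its argument "steps" is one flat list of numbers, 7 for each row, row after row: the turn, a rotation vector about the world's x, y, z in degrees, then the shift along the world's x, y, z in m, then the opening, from -1 (shut) to 1 (fully open). A call has 1 to 10 rows; each row is the pose to reach, as a shift and turn from the pose commanded when the call began; what a row does not reach only later rows make up. A row lasts 1/8 s, in which the tool goes at most 62.5 mm and 10.7 degrees, less where a joint would pass 70% of its speed; a pose out of reach is approached as far as the arm can. A call with a gripper value outside its range is refused whole. The fingers move at their own pace and stop on an object; "newtons" is the grip in N (left out, the last holds). Time passes only in rows, so rows that repeat a pose let the fingers close. It gives the time, the measured TCP pose, the force, the opening and the grip force at its end, in the units of the state.
- robot.sense(): the state, without advancing time (a new reading comes with each control period).
- imaging.snapshot(name): name is "scene" or "top" or "wrist"; returns a dict with "frame" (480x640x3 uint8, red, green, blue), "fx", "fy", "cx", "cy" (pixels), "k1" (the pictures are not rectified: a ray, as slopes to the right and down, at radius r is drawn at 1 + k1 r^2 times it, then the intrinsics apply), "xyz" and "attitude" of the camera in the world; the wrist camera has in their place "hand_eye" (4x4, takes a point from camera to tool coordinates, whose origin is the TCP and whose axes are the flange's). Camera axes: x right, y down, z forward; pixel columns grow to the right and rows downward; lengths in m; the calibration is good to about 2 mm. A picture is of the moment at which its call begins: read the wrist's pose just before it. There is no depth.
- robot.close_job(): hands the job in; it is judged then, once.
The state is a dict: "clock": time; "joint_pos": joint angles; "joint_velocities": joint speeds; "joint_efforts": joint torques, N m; "eef_pos": TCP position; "ee_rot": TCP orientation; "ft_force": force on the tool from outside, world axes, zero at the start; "ft_torque": the same for the moment, N m; "width": opening from 0.0 (shut) to 1.0 (fully open); "finger_force": force on a finger pad.
Only numpy, scipy, OpenCV 4.12 (cv2) and the standard library are available. Lean on these libraries where they do the work, as an engineer would, in place of code of your own. Each camera call takes 0.05 s, during which the arm holds its last target. There are 200 camera calls.

TASK

On the fixture plate, slide the loose slotted steel stop along its slots, without straining the two bolts it runs on, until the line on its foot meets the line on the pointer block. Then swing the black clamp lever clockwise (seen from above) until it is firmly tight, with about 8 N of push at its upright end grip and no harder, so that the stop is held at the mark; let go and leave everything else where it is.

Things in the scene. Friction and masses are not known exactly. Their poses are not given: they have to be found in the camera images.
- base: Fixed aluminium fixture plate, 150 (x) x 300 (y) x 15 mm thick. Origin: centre of its underside, on the table. Its y axis is the direction in which the stop slides, towards +y. The bolt stands at its x 0, y +35 mm, the clamp stud at x 0, y -35 mm; both run in the stop's slots.
- stop_line (a point): The end, at the foot's +x edge, of the white line (2 mm wide) scribed across the middle of the stop's foot, on its top face. Axes: the stop's.
- stop_grip (a point): Point in the upright wall of the stop to grip it by, 25 mm below the top edge. The wall is 60 mm wide (x), 10 mm thick (y), and rises 70 mm above the foot; this point is 45 mm above the foot's top. From it to stop_line is -80 mm in the stop's y, +30 mm in its x.
- pointer_line (a point): Tip, next to the foot's edge, of the black line (2 mm wide) on the small bright steel pointer block, 30 x 16 x 8 mm, fixed on the plate beside the foot. Axes parallel to the plate's. The stop is at the mark when stop_line and this point have the same y along the plate.
- clamp_axis (a point): Point on the upright turning axis of the clamp lever, at mid-height of the black hub, 41 mm above the plate's top.
- lever_end (a point): Centre of the lever's upright round end grip: 20 mm diameter, 48 mm tall, 75 mm from the turning axis; the arm, 11 mm thick, joins it 16 mm below this point. It does not rise or sink. It swings with 3 to 5 N of push for 0.1 to 1.3 rad until the flange meets the foot, then stiffens within 0.15 rad: well clamped from about 7 N of push, strained from 11 N. It stays where left.
- lever (a joint): Angle of the clamp lever, rad: 0 fully open, grows clockwise (seen from above) as it tightens, at most 2.6.
- ring_gauge: Bystander: loose steel ring, 38 mm across, 14 mm high, on the plate. Origin: centre of its underside.
- gauge_pin: Bystander: loose steel pin, 20 mm diameter, 30 mm high, upright on the plate. Origin: centre of its underside.
- tape_roll: Bystander: pale roll of tape, 84 mm across, 24 mm high. Origin: centre of its underside.
- spray_can: Bystander: blue can, 52 mm across, 150 mm high. Origin: centre of its underside.
- screwdriver: Bystander: screwdriver lying on the table.
- carton: Bystander: cardboard box 80 x 110 x 60 mm. Origin: centre of its underside.
- spanner: Bystander: open-ended spanner lying on the table.
- flange: Bystander: aluminium flange, 70 mm across, 35 mm high. Origin: centre of its underside.
- stop: The stop: a loose dark steel L, 0.5 kg. Foot 60 (x) x 170 (y) x 8 mm, lying flat on the plate, with two slots in line along y, each 12 x 62 mm (1.5 mm play at either side of the bolts); an upright wall at its +y end. It slides with 2 to 5 N and can travel at least 20 mm either way from the plate's middle. Axes within 0.05 rad of the plate's. Origin: centre of the foot's underside.
- nut: Steel clamp nut with a flange 30 mm across, under the lever's hub, round the clamp stud. It sinks 5 mm per radian as the lever is tightened and its flange presses the top of the stop's foot. How far it stands above the foot at the start (0.7 to 6.5 mm) differs, so the angle at which it gets tight is not known beforehand. Origin: on the axis, 8 mm below the flange's underside.
- stud: Fixed upright steel clamp stud, 9 mm thick, 50 mm tall, through one slot of the stop. Origin: centre of its foot, 3 mm inside the plate.
- bolt: Fixed shoulder bolt, 9 mm shank in the other slot, round head 20 mm across and 9 mm high, its underside 2 mm above the foot. Origin: centre of its foot, 3 mm inside the plate.
Things that resemble listed ones, but are neither listed nor needed, are in the scene too. Leave any purple look-alike of the stop alone.

How it is judged:
By the outcome, as a careful person would: the job done as asked, in the order asked, and still so for the second after the job is handed in, with the robot touching nothing.
It also fails if it takes over 72 s, if anything falls off the work surface, if the arm or the gripper's body presses on something with over 40 N, if the wrist force passes 120 N, or if a joint passes its speed limit or range.

## Working session

There is one attempt and no reset: what is moved stays moved. The work goes in short steps, Python scripts to look and compute and a tool call to move; the robot and the scene stay as the last step left them, time stands still between calls to the robot, and variables do not carry over. Pictures are saved under pics/ and viewed, at most 10 in all, crops included, and the job is handed in when it is done.

Besides the shell and the picture viewer there is one more tool, called after "Emit:" as name(argument=value, ...) on one line, values as JSON. play_rows: Moves the arm, as the interface text tells. Its arguments: {"type":"object","properties":{"steps":{"type":"array","items":{"type":"number"}},"newtons":{"type":"number"}},"required":["steps"]}

```bash
mkdir -p pics; cat > h.py <<'E'
import numpy as np, cv2
from scipy.spatial.transform import Rotation as R
from rig import robot, imaging
def snap(n):
    s=robot.sense(); d=imaging.snapshot(n); 
    if 'hand_eye' in d:
        T=np.eye(4); T[:3,:3]=R.from_rotvec(s['ee_rot']).as_matrix(); T[:3,3]=s['eef_pos']
        d['T']=T@np.array(d['hand_eye'])
    else:
        T=np.eye(4); a=np.array(d['attitude'],float)
        T[:3,:3]=a if a.shape==(3,3) else R.from_rotvec(a).as_matrix() if a.size==3 else R.from_quat(a).as_matrix()
        T[:3,3]=d['xyz']; d['T']=T
    return d
def save(d,f):
    cv2.imwrite('pics/'+f+'.png',cv2.cvtColor(d['frame'],cv2.COLOR_RGB2BGR))
    np.savez('pics/'+f+'.npz',**{k:np.array(d[k]) for k in('frame','fx','fy','cx','cy','k1','T')})
def load(f): return dict(np.load('pics/'+f+'.npz'))
def ray(d,u,v):
    x=(u-d['cx'])/d['fx'];y=(v-d['cy'])/d['fy'];rd=np.hypot(x,y);r=rd
    for _ in range(20): r=rd/(1+d['k1']*r*r)
    s=r/rd if rd>0 else 1
    return d['T'][:3,3],d['T'][:3,:3]@np.array([x*s,y*s,1])
def atz(d,u,v,z):
    o,r=ray(d,u,v); return o+r*(z-o[2])/r[2]
def proj(d,p):
    q=np.linalg.inv(d['T'])@np.append(p,1); x,y=q[:2]/q[2]; f=1+d['k1']*(x*x+y*y)
    return np.array([d['fx']*x*f+d['cx'],d['fy']*y*f+d['cy']])
E
python3 - <<'E'
from h import *
print(robot.sense())
for n in('top','scene'):
    d=snap(n); save(d,n); print(n,d.get('attitude'),d.get('xyz'),d['fx'],d['k1'])
E
```

```text
{'clock': 0.0, 'joint_pos': array([-1.32401774e+00,  5.33324288e-02,  1.61429244e+00, -3.92712505e-05,
        1.47599181e+00, -1.19009318e-01]), 'joint_velocities': array([ 0.00112376, -0.00063686, -0.00042158, -0.00041969,  0.00024547,
        0.00055259]), 'joint_efforts': array([-1.14654864e-03, -3.93670321e+01, -3.70178211e+01, -2.08903957e-04,
        7.05042956e-03, -3.87562537e-06]), 'eef_pos': array([ 0.22338508, -0.58305058,  0.23007909]), 'ee_rot': array([-3.08721067e+00, -5.71019231e-01,  2.64082256e-04]), 'ft_force': array([0.47685663, 0.03801156, 0.55203129]), 'ft_torque': array([-0.00126973,  0.00491677,  0.00164829]), 'finger_force': 0.0, 'width': 1.000953881819715}
top [-2.17459397  2.12143353 -0.18713863] [0.2980536  0.01765729 1.23275176] 460.90691547307097 -0.12125145428652351
scene [-0.75006155 -2.73140203  0.88491846] [0.77465517 0.49354101 0.87205542] 458.8648698790457 -0.04985747981214115
```

View pics/top.png

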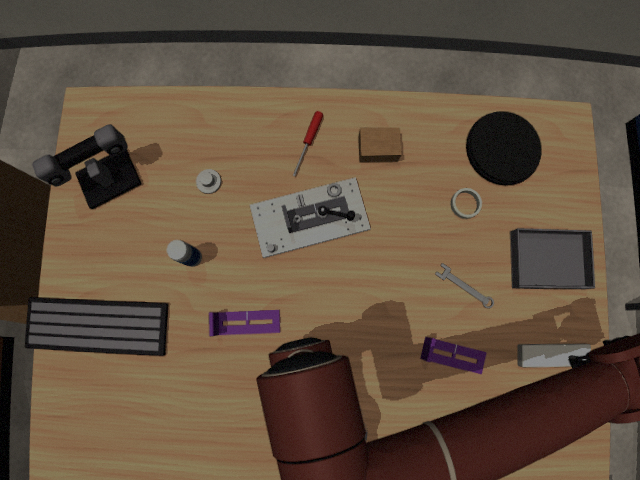

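View pics/scene.png

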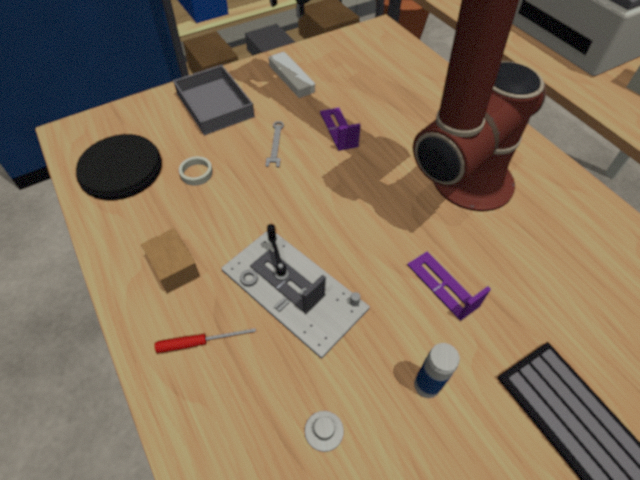

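The loose stop is the dark L on the silver plate at (317,213) in the top view. The look-alikes are the purple Ls at (245,322) and (455,355), so I choose the dark one. The wall is at about (288,219), the lever hub at (322,211), the lever grip at (351,216), the pointer at (301,201), the ring at (335,190) and the pin at (271,248).

```bash
python3 - <<'E'
from h import *
d=load('top'); 
c=[atz(d,u,v,.015) for u,v in((250,204),(359,179),(370,231),(263,256))]
print(np.round(c,3)); m=np.mean(c,0); print(m, [np.linalg.norm(c[i]-c[(i+1)%4]) for i in range(4)])
y=(c[0]-c[1]+c[3]-c[2]); print('yaw of plate y from world y',np.degrees(np.arctan2(-y[0],y[1])))
for n,u,v,z in(('hub',322,211,.056),('grip',351,216,.1),('pin',271,248,.045),('ring',335,190,.03),('wall',288,219,.09)): print(n,atz(d,u,v,z))
w=snap('wrist'); print(np.round(w['hand_eye'],3))
E
```

```text
[[ 0.588  0.211  0.015]
 [ 0.667 -0.084  0.015]
 [ 0.523 -0.115  0.015]
 [ 0.447  0.169  0.015]]
[0.55636105 0.04511849 0.015     ] [np.float64(0.30529399935993673), np.float64(0.14767947872249873), np.float64(0.2942706813446763), np.float64(0.1470875323575015)]
yaw of plate y from world y 14.855843912788712
hub [0.56480168 0.0152328  0.056     ]
grip [ 0.5439948  -0.05789528  0.1       ]
pin [0.46526251 0.14541724 0.045     ]
ring [ 0.62962787 -0.01837044  0.03      ]
wall [0.53407815 0.10073455 0.09      ]
[[-0.    -0.96  -0.28   0.071]
 [ 1.    -0.     0.001  0.002]
 [-0.001 -0.28   0.96  -0.144]
 [ 0.     0.     0.     1.   ]]
```

Emit:
play_rows(steps=[0, 0, -1, 0.03, 0.05, 0.005, 1, 0, 0, -2, 0.06, 0.1, 0.01, 1, 0, 0, -3, 0.09, 0.155, 0.015, 1, 0, 0, -4, 0.12, 0.205, 0.02, 1, 0, 0, -5, 0.15, 0.255, 0.02, 1, 0, 0, -6, 0.18, 0.305, 0.02, 1, 0, 0, -6, 0.21, 0.355, 0.02, 1, 0, 0, -6, 0.24, 0.405, 0.02, 1, 0, 0, -6, 0.27, 0.455, 0.02, 1, 0, 0, -6, 0.3, 0.505, 0.02, 1])

```text
clock: 1.4
eef_pos: [0.5241, -0.0768, 0.2511]
ee_rot: [3.115, 0.409, 0.0]
ft_force: [-0.0, -0.9, -0.1]
width: 0.996
finger_force: 0.0
```

Emit:
play_rows(steps=[0, 0, 0, 0.025, 0.045, 0, 1, 0, 0, 0, 0.05, 0.09, 0, 1, 0, 0, 0, 0.072, 0.132, 0, 1, 0, 0, 0, 0.072, 0.132, 0, 1, 0, 0, 0, 0.072, 0.132, 0, 1])

```text
clock: 2.02
eef_pos: [0.5952, 0.0532, 0.2508]
ee_rot: [3.115, 0.409, -0.002]
ft_force: [-0.1, -0.4, -0.1]
width: 1.0
finger_force: 0.0
```

```bash
python3 - <<'E'
from h import *
d=snap('wrist'); save(d,'w1'); s=robot.sense(); print(s['eef_pos'],s['ee_rot'],s['clock'],d['T'],d['fx'])
E
```

```text
[0.59517521 0.05273544 0.25099764] [ 3.11476082e+00  4.07931971e-01 -1.09215136e-03] 2.075 [[ 2.58214903e-01 -9.27329140e-01 -2.70898006e-01  6.64299285e-01]
 [-9.66087015e-01 -2.47573465e-01 -7.33706980e-02  6.97796076e-02]
 [ 9.71628276e-04  2.80656454e-01 -9.59807799e-01  3.94453283e-01]
 [ 0.00000000e+00  0.00000000e+00  0.00000000e+00  1.00000000e+00]] 377.9075068919024
```

View pics/w1.png

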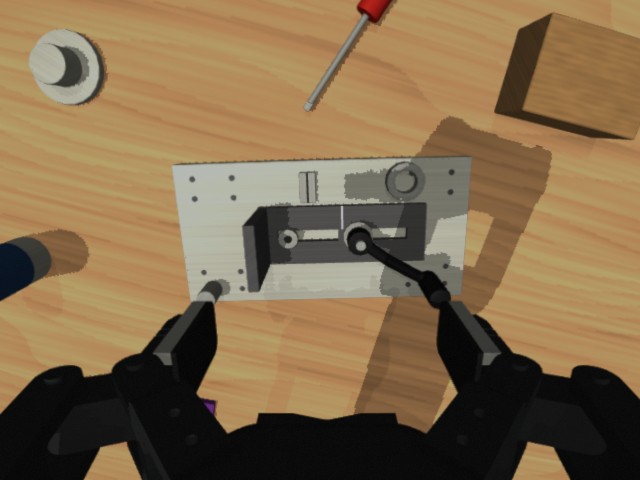

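```bash
python3 - <<'E'
import cv2
i=cv2.imread('pics/w1.png')[145:310,225:475]
cv2.imwrite('pics/w1c.png',cv2.resize(i,None,fx=3.2,fy=3.2,interpolation=cv2.INTER_CUBIC))
E
```

```text
(no output)
```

View pics/w1c.png

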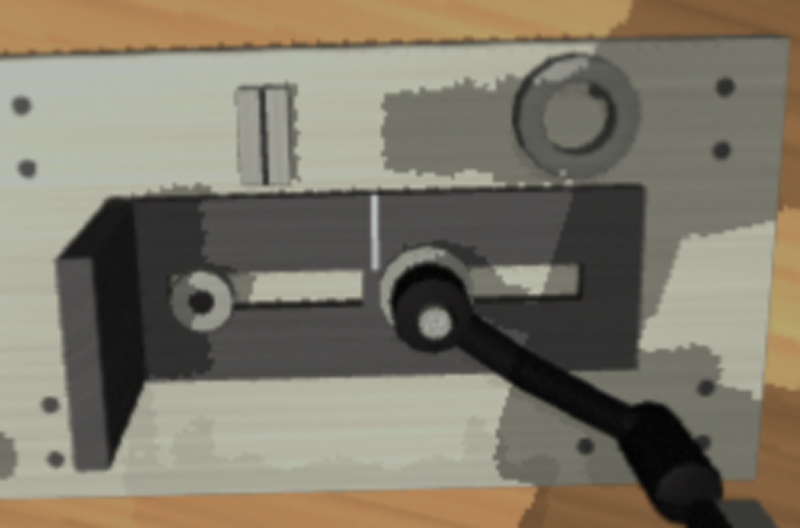

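The close crop confirms the choice: a dark L with the bolt and the clamp. The scribed line ends at crop (374,193) and the pointer tip is at (266,184). The wall top is centred at (83,364), the lever hub top is at (433,322) and the grip top is near (690,490).

```bash
python3 - <<'E'
from h import *
d=load('w1'); C=lambda x,y,z: atz(d,225+(x+.5)/3.2-.5,145+(y+.5)/3.2-.5,z)
p=C(266,184,.023); s=C(374,193,.023)
# plate edges
e1=atz(d,173,164,.015);e2=atz(d,470.5,156.5,.015);e3=atz(d,461,295,.015)
y=e1-e2; print('len',np.linalg.norm(y),np.linalg.norm(e2-e3)); th=np.arctan2(-y[0],y[1]); print('plate yaw',np.degrees(th))
b=C(134,199,.023)-C(642,186,.023); print('stop yaw',np.degrees(np.arctan2(-b[0],b[1])),np.linalg.norm(b))
yy=np.array([-np.sin(th),np.cos(th)]);xx=np.array([np.cos(th),np.sin(th)])
print('p',p,'s',s,'gap along y',(p-s)[:2]@yy,'x',(p-s)[:2]@xx)
w=[C(*q,.093) for q in((57,260),(92,257),(108,470),(75,470))]; wc=np.mean(w,0); print('wall',wc, [np.linalg.norm(w[i]-w[(i+1)%4]) for i in range(4)])
print('line-wall in stop',(s-wc)[:2]@xx,(s-wc)[:2]@yy)
h=C(433,322,.073); bolt=C(202,300,.034)
g=C(690,490,.1); print('studfoot?',h,'bolt',bolt,'sep',(bolt-h)[:2]@yy)
for zt in(.08,.09,.1,.11): 
    g=C(690,488,zt); print(zt,g,np.linalg.norm((g-h)[:2]))
E
```

```text
len 0.29654065494650733 0.14994348508274194
plate yaw 16.36772474336507
stop yaw 16.471256730009255 0.15894161477145857
p [0.59115955 0.06923094 0.023     ] s [0.59709259 0.03596949 0.023     ] gap along y 0.033585393917633266 x 0.003680518366706906
wall [0.54492014 0.10410143 0.093     ] [np.float64(0.009137375723874446), np.float64(0.05963324308289288), np.float64(0.008999416532975538), np.float64(0.058871850803546164)]
line-wall in stop 0.03085840339454706 -0.0800729971818999
studfoot? [0.57523241 0.01482941 0.073     ] bolt [0.55278561 0.07951645 0.034     ] sep 0.06839098728284411
0.08 [ 0.54845329 -0.0691171   0.08      ] 0.08811434906217315
0.09 [ 0.55213734 -0.06470002  0.09      ] 0.08281492911757812
0.1 [ 0.55582138 -0.06028293  0.1       ] 0.07757997242473791
0.11 [ 0.55950543 -0.05586585  0.11      ] 0.07242345904933913
```

Emit:
play_rows(steps=[0, 0, 1.5, -0.025, 0.025, -0.02, 0.2, 0, 0, 1.5, -0.05, 0.051, -0.04, 0.2, 0, 0, 1.5, -0.05, 0.051, -0.08, 0.2, 0, 0, 1.5, -0.05, 0.051, -0.1, 0.2, 0, 0, 1.5, -0.05, 0.051, -0.1, 0.2], newtons=30)

```text
clock: 2.7
eef_pos: [0.5444, 0.1034, 0.1496]
ee_rot: [-3.109, -0.447, 0.006]
ft_force: [0.1, -0.2, 0.1]
width: 0.603
finger_force: 0.0
```

```bash
python3 - <<'E'
from h import *
d=snap('wrist'); save(d,'w2'); s=robot.sense(); print(s['eef_pos'],s['width'])
E
```

```text
[0.54564823 0.10355799 0.15130934] 0.6006089641236596
```

View pics/w2.png

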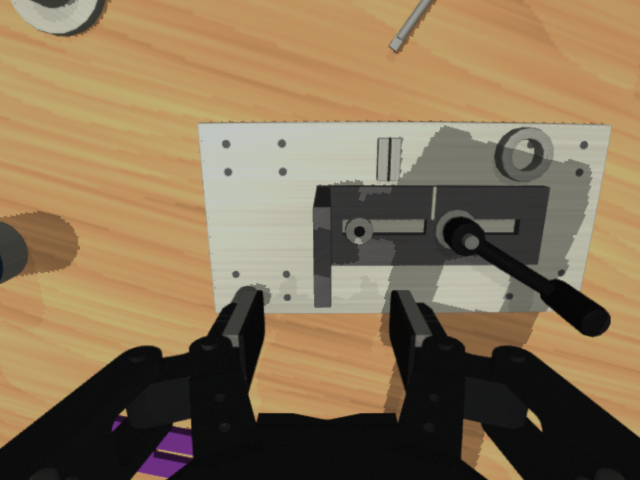

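The fingers straddle the wall (322,246). The pointer tip is at (389,181), the stop line end at (435,187), the grip top at (596,320) and the hub top at (470,241).

```bash
python3 - <<'E'
from h import *
d=load('w2')
e1=atz(d,199,124,.015);e2=atz(d,611,126,.015);y=e1-e2;th=np.arctan2(-y[0],y[1]);print(np.linalg.norm(y),'yaw',np.degrees(th))
b=atz(d,318,187,.023)-atz(d,549,187,.023);print('stop yaw',np.degrees(np.arctan2(-b[0],b[1])))
p=atz(d,389,181,.023);s=atz(d,434.5,187,.023);yy=np.array([-np.sin(th),np.cos(th)]);print('gap',(p-s)[:2]@yy,p,s)
st=p[:2]*0
h=None
d1=load('w1')
# triangulate hub top and grip top
C=lambda x,y:(225+(x+.5)/3.2-.5,145+(y+.5)/3.2-.5)
def tri(a,b):
    o1,r1=ray(d1,*a);o2,r2=ray(d,*b);A=np.c_[r1,-r2];t=np.linalg.lstsq(A,o2-o1,rcond=None)[0];P=o1+r1*t[0];Q=o2+r2*t[1];return (P+Q)/2,np.linalg.norm(P-Q)
h=tri(C(433,322),(470,241));g=tri(C(690,490),(596,320));print('hub',h,'grip',g,np.linalg.norm((h[0]-g[0])[:2]))
E
```

```text
0.29846065980244885 yaw 16.50232355690967
stop yaw 16.606586058607313
gap 0.03306548395615808 [0.59071681 0.06839974 0.023     ] [0.5960055  0.03548053 0.023     ]
hub (array([0.57213844, 0.01287444, 0.06118781]), np.float64(0.0003623073816998861)) grip (array([ 0.55554562, -0.06024225,  0.1004863 ]), np.float64(0.0001831589443778877)) 0.07497580729797923
```

Emit:
play_rows(steps=[0, 0, 0, 0, 0, -0.03, 0.2, 0, 0, 0, 0, 0, -0.06, 0.2, 0, 0, 0, 0, 0, -0.085, 0.2, 0, 0, 0, 0, 0, -0.1, 0.2, 0, 0, 0, 0, 0, -0.102, 0.2, 0, 0, 0, 0, 0, -0.102, -0.6, 0, 0, 0, 0, 0, -0.102, -1, 0, 0, 0, 0, 0, -0.102, -1, 0, 0, 0, 0, 0, -0.102, -1, 0, 0, 0, 0, 0, -0.102, -1], newtons=30)

```text
clock: 4.0
eef_pos: [0.5466, 0.1049, 0.0508]
ee_rot: [-3.109, -0.45, -0.004]
ft_force: [-0.7, 2.9, 7.3]
width: 0.113
finger_force: 31.2
```

Emit:
play_rows(steps=[0, 0, 0, -0.0009, 0.0029, 0.0005, -1, 0, 0, 0, -0.0018, 0.006, 0.0005, -1, 0, 0, 0, -0.0028, 0.0096, 0.0005, -1, 0, 0, 0, -0.0043, 0.0144, 0.0005, -1, 0, 0, 0, -0.0057, 0.0192, 0.0005, -1, 0, 0, 0, -0.0071, 0.024, 0.0005, -1, 0, 0, 0, -0.0079, 0.0268, 0.0005, -1, 0, 0, 0, -0.0079, 0.0268, 0.0005, -1])

```text
clock: 5.0
eef_pos: [0.5387, 0.1308, 0.0508]
ee_rot: [3.108, 0.45, 0.003]
ft_force: [1.8, -4.3, 4.9]
width: 0.113
finger_force: 31.3
```

```bash
python3 - <<'E'
from h import *
d=snap('wrist'); save(d,'w3'); s=robot.sense(); print(s['eef_pos'],s['ft_force'],s['ft_torque'])
print(proj(d,[.591,.069,.023]))
p=proj(d,[.591,.069,.023]).astype(int); print(p)
u0,v0=p[0]-80,max(p[1]-60,0); i=cv2.imread('pics/w3.png')[v0:v0+120,u0:u0+160]; print(u0,v0)
cv2.imwrite('pics/w3c.png',cv2.resize(i,None,fx=5,fy=5,interpolation=cv2.INTER_CUBIC))
E
```

```text
[0.53868306 0.13081809 0.05079135] [ 1.77007806 -4.87253224  5.48900418] [-0.57766399 -0.31410488 -0.04402811]
[480.24536306 214.32849952]
[480 214]
400 154
```

View pics/w3c.png

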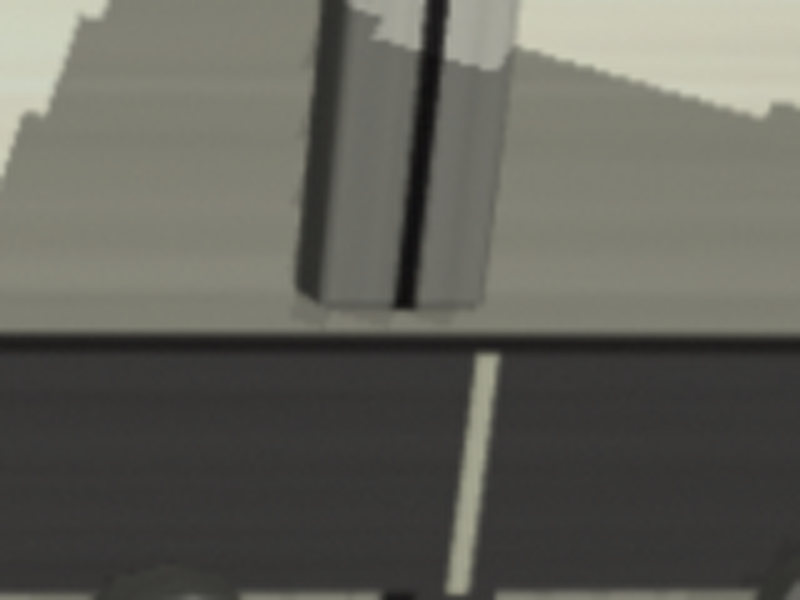

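The pointer line ends at crop (403,307) and the stop line starts at (487,353). About 7–8 mm of travel is left.

```bash
python3 - <<'E'
from h import *
d=load('w3');C=lambda x,y:atz(d,400+(x+.5)/5-.5,154+(y+.5)/5-.5,.023)
p=C(403,307);s=C(487,353);q=C(434,3);l=C(458,592)
for a in(q-p,s-l): print('line dir yaw (x-axis)',np.degrees(np.arctan2(a[1],a[0])))
for th in np.radians([16.2,16.5]):
    yy=np.array([-np.sin(th),np.cos(th)]);print((p-s)[:2]@yy)
E
```

```text
line dir yaw (x-axis) 16.81347017639215
line dir yaw (x-axis) 16.885803347589654
0.008630806858120548
0.00860767316911002
```

Emit:
play_rows(steps=[0, 0, 0, -0.0008, 0.0026, 0, -1, 0, 0, 0, -0.0016, 0.0052, 0, -1, 0, 0, 0, -0.0023, 0.0076, 0, -1, 0, 0, 0, -0.0023, 0.0076, 0, -1, 0, 0, 0, -0.0023, 0.0076, 0, -1])

```text
clock: 5.68
eef_pos: [0.5364, 0.1382, 0.0508]
ee_rot: [3.108, 0.45, 0.003]
ft_force: [1.8, -5.3, 5.4]
width: 0.115
finger_force: 31.3
```

```bash
python3 - <<'E'
from h import *
d=snap('wrist'); save(d,'w4'); s=robot.sense(); print(s['eef_pos'],s['ft_force'],s['ft_torque'])
p=proj(d,[.591,.069,.023]).astype(int)
u0,v0=p[0]-50,max(p[1]-38,0); i=cv2.imread('pics/w4.png')[v0:v0+75,u0:u0+100]; print(u0,v0)
cv2.imwrite('pics/w4c.png',cv2.resize(i,None,fx=8,fy=8,interpolation=cv2.INTER_CUBIC))
E
```

```text
[0.53639254 0.13823101 0.05077855] [ 2.11754749 -4.60318641  4.9872909 ] [-0.63735017 -0.25877641  0.05351635]
446 176
```

View pics/w4c.png

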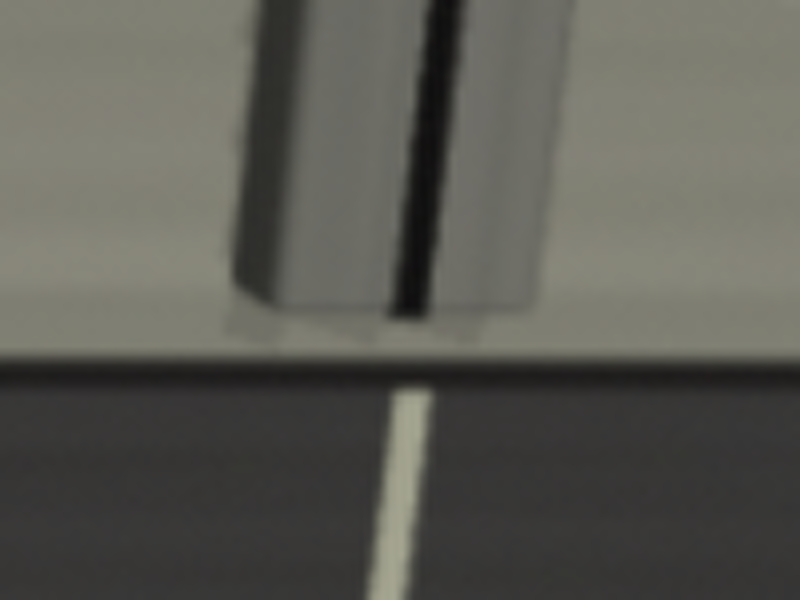

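The pointer line, extended to the foot edge, falls at crop x≈398, and the stop line is at 413. That leaves about 0.8 mm.

Emit:
play_rows(steps=[0, 0, 0, -0.0002, 0.0008, 0, -1, 0, 0, 0, -0.0002, 0.0008, 0, -1, 0, 0, 0, -0.0002, 0.0008, 0, -1])

```text
clock: 6.1
eef_pos: [0.5363, 0.1385, 0.0508]
ee_rot: [3.107, 0.45, 0.003]
ft_force: [3.0, -6.1, 4.8]
width: 0.114
finger_force: 31.2
```

```bash
cat > gap.py <<'E'
from h import *
def gap(d):
    "gap along plate y (m) from sub-pixel centroids of the dark pointer line and bright stop line"
    g=d['frame'].astype(float).mean(2); P=[]
    ey=np.array([-.2874,.9578,0]);ex=np.array([.9578,.2874,0]); o=np.array([.5907,.0688,.023])
    def prof(x):
        t=np.arange(-.006,.006,.0001); q=np.array([proj(d,o+ex*x+ey*k) for k in t],np.float32)
        return t,cv2.remap(g.astype(np.float32),q[:,0][None],q[:,1][None],cv2.INTER_LINEAR)[0]
    r=[]
    for xs,sg in((np.arange(.002,.012,.001),-1),(np.arange(-.016,-.006,.001),1)):
        c=[]
        for x in xs:
            t,v=prof(x); v=sg*v; w=np.clip(v-np.median(v)-.5*(v.max()-np.median(v)),0,None); 
            k=abs(t-t[np.argmax(w)])<.002; c.append((w*t)[k].sum()/w[k].sum())
        f=np.polyfit(xs,c,1); r.append(np.polyval(f,-.002)); print(np.round(np.array(c)*1e3,2))
    return r[0]-r[1]
E
python3 - <<'E'
from gap import *
print(gap(load('w4')))
d=snap('wrist'); save(d,'w5'); print(gap(d)); s=robot.sense(); print(s['eef_pos'],s['ft_force'])
E
```

```text
[-0.04 -0.05 -0.06 -0.07 -0.05 -0.06 -0.05 -0.06 -0.01 -0.05]
[-0.82 -0.83 -0.79 -0.79 -0.83 -0.85 -0.8  -0.85 -0.85 -0.86]
0.0008092700615886003
[-0.08 -0.11 -0.09 -0.08 -0.09 -0.08 -0.06 -0.06 -0.07 -0.03]
[-0.71 -0.66 -0.64 -0.67 -0.7  -0.66 -0.65 -0.71 -0.73 -0.67]
0.0005854189242212511
[0.53631789 0.13849092 0.05076887] [ 2.0882836  -5.19874327  5.80010011]
```

Emit:
play_rows(steps=[0, 0, 0, -0.0002, 0.0006, 0, -1, 0, 0, 0, -0.0002, 0.0006, 0, -1, 0, 0, 0, -0.0002, 0.0006, 0, -1])

```text
clock: 6.52
eef_pos: [0.5361, 0.1391, 0.0508]
ee_rot: [3.107, 0.45, 0.003]
ft_force: [1.2, -5.7, 6.2]
width: 0.114
finger_force: 31.3
```

```bash
python3 - <<'E'
from gap import *
d=snap('wrist'); save(d,'w6'); print(gap(d)); s=robot.sense(); print(s['eef_pos'],s['ft_force'])
E
```

```text
[-0.05 -0.05 -0.04 -0.04 -0.04 -0.01 -0.03 -0.03  0.01 -0.02]
[-0.06 -0.02 -0.01 -0.04 -0.05 -0.01 -0.01 -0.08 -0.09 -0.03]
-9.871655691225457e-06
[0.53613554 0.13909417 0.05078622] [ 2.80769298 -5.96119551  5.22727944]
```

The lines meet within 0.05 mm. Next I release, rise and recheck.

Emit:
play_rows(steps=[0, 0, 0, 0, 0, 0, -0.6, 0, 0, 0, 0, 0, 0, -0.2, 0, 0, 0, 0, 0, 0, 0.2, 0, 0, 0, 0, 0, 0, 0.2, 0, 0, 0, 0, 0, 0.04, 0.2, 0, 0, 0, 0, 0, 0.08, 0, 0, 0, 0, 0, 0, 0.12, -0.5, 0, 0, 0, 0, 0, 0.12, -1, 0, 0, 0, 0, 0, 0.12, -1])

```text
clock: 7.7
eef_pos: [0.5344, 0.1402, 0.169]
ee_rot: [-3.109, -0.45, 0.002]
ft_force: [-0.1, -0.2, -0.3]
width: -0.004
finger_force: 0.0
```

```bash
python3 - <<'E'
from gap import *
d=snap('wrist'); save(d,'w7'); print(gap(d)); s=robot.sense(); print(s['eef_pos'],s['ee_rot'],s['ft_force'],s['joint_pos'],s['width'])
E
```

```text
[0.15 0.07 0.1  0.09 0.05 0.07 0.09 0.12 0.14 0.15]
[0.43 0.44 0.45 0.46 0.51 0.53 0.52 0.45 0.43 0.4 ]
-0.0003836857247649569
[0.53393897 0.14007868 0.16808685] [-3.10910214 -0.44967294  0.00441156] [ 0.23478775 -0.8300296   0.87135905] [ 1.21702478e-01 -7.19900144e-02  1.84408089e+00  7.72550319e-05
  1.37231273e+00  1.40521322e+00] 0.0013021448748028192
```

View pics/w7.png

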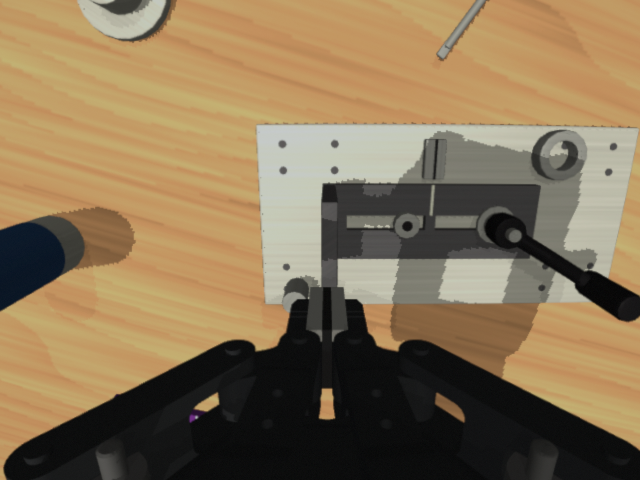

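The released view shows the lines at (430,180) and (433,185), still together within about 0.4 mm. The lever grip top is at (628,307). Next I move the shut fingers to the far (+x) side of the grip.

Emit:
play_rows(steps=[0, 0, -6, 0.01, -0.04, 0, -1, 0, 0, -12, 0.02, -0.085, 0, -1, 0, 0, -18, 0.03, -0.13, 0, -1, 0, 0, -24, 0.04, -0.17, 0, -1, 0, 0, -29, 0.05, -0.207, 0, -1, 0, 0, -29, 0.05, -0.207, -0.02, -1, 0, 0, -29, 0.05, -0.207, -0.04, -1, 0, 0, -29, 0.05, -0.207, -0.04, -1])

```text
clock: 8.75
eef_pos: [0.5822, -0.0651, 0.1254]
ee_rot: [-3.122, 0.341, 0.012]
ft_force: [-0.4, 0.4, 1.1]
width: -0.001
finger_force: 0.0
```

```bash
python3 - <<'E'
from h import *
d=snap('wrist'); save(d,'w8'); s=robot.sense(); print(s['eef_pos'],s['ee_rot'],s['ft_force'])
print('want', [.5838,-.0666])
H=np.array([.5721,.0129]);G=np.array([.5555,-.0602]);a0=np.arctan2(*(G-H)[::-1])
P=None
for ph in np.arange(0,1.61,.1):
    a=a0-ph; r=np.array([np.cos(a),np.sin(a)]);t=np.array([r[1],-r[0]]);Q=H+.075*r-.021*t
    print(round(ph,2),np.round(Q,4),'yaw',round(np.degrees(np.arctan2(-t[1],-t[0])),1))
E
```

```text
[ 0.58332513 -0.06541121  0.12729662] [-3.12233228  0.34046879  0.00697939] [-0.29516609  0.20149691 -0.06081944]
want [0.5838, -0.0666]
0.0 [ 0.576  -0.0649] yaw -12.8
0.1 [ 0.5682 -0.0649] yaw -18.5
0.2 [ 0.5604 -0.0641] yaw -24.3
0.3 [ 0.5528 -0.0626] yaw -30.0
0.4 [ 0.5454 -0.0603] yaw -35.7
0.5 [ 0.5382 -0.0572] yaw -41.4
0.6 [ 0.5314 -0.0535] yaw -47.2
0.7 [ 0.5249 -0.0491] yaw -52.9
0.8 [ 0.519  -0.0441] yaw -58.6
0.9 [ 0.5136 -0.0385] yaw -64.4
1.0 [ 0.5087 -0.0324] yaw -70.1
1.1 [ 0.5045 -0.0258] yaw -75.8
1.2 [ 0.501  -0.0189] yaw -81.5
1.3 [ 0.4982 -0.0116] yaw -87.3
1.4 [ 0.4961 -0.0041] yaw -93.0
1.5 [0.4948 0.0035] yaw -98.7
1.6 [0.4942 0.0113] yaw -104.5
```

View pics/w8.png

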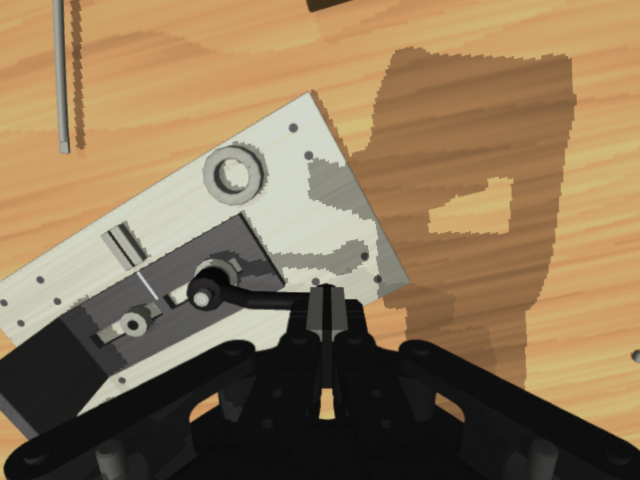

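The view shows the fingers at (327,330) directly behind the lever's end. The arm runs from the hub (205,298) under them, and nothing else is in the way. Now I descend and approach to contact.

Emit:
play_rows(steps=[0, 0, 0, 0, 0, -0.03, -1, 0, 0, 0, 0, 0, -0.05, -1, 0, 0, 0, 0, 0, -0.054, -1, 0, 0, 0, -0.003, 0, -0.054, -1, 0, 0, 0, -0.006, 0, -0.054, -1, 0, 0, 0, -0.008, 0, -0.054, -1, 0, 0, 0, -0.01, 0, -0.054, -1, 0, 0, 0, -0.01, 0, -0.054, -1])

```text
clock: 9.8
eef_pos: [0.5749, -0.0669, 0.076]
ee_rot: [3.123, -0.343, 0.001]
ft_force: [0.4, 0.2, -0.3]
width: 0.001
finger_force: 0.0
```

Emit:
play_rows(steps=[0, 0, -1, -0.0015, 0, 0, -1, 0, 0, -3, -0.003, 0, 0, -1, 0, 0, -4, -0.0045, 0.0003, 0, -1, 0, 0, -5, -0.006, 0.0005, 0, -1, 0, 0, -6, -0.0075, 0.0007, 0, -1, 0, 0, -6, -0.0075, 0.0007, 0, -1])

```text
clock: 10.55
eef_pos: [0.5678, -0.0668, 0.076]
ee_rot: [3.099, -0.507, 0.002]
ft_force: [3.5, -3.9, -2.1]
width: -0.003
finger_force: 2.3
```

Emit:
play_rows(steps=[0, 0, -2, -0.002, 0.0003, 0, -1, 0, 0, -4, -0.004, 0.0006, 0, -1, 0, 0, -5, -0.006, 0.001, 0, -1, 0, 0, -6, -0.006, 0.001, 0, -1])

```text
clock: 11.05
eef_pos: [0.5615, -0.0662, 0.076]
ee_rot: [3.067, -0.669, 0.001]
ft_force: [2.6, -3.7, -2.0]
width: 0.0
finger_force: 2.1
```

```bash
cat > f.py <<'E'
from h import *
H=np.array([.5721,.0129])
F=[];E=[]
for _ in range(6):
    s=robot.sense();F.append(s['ft_force']);E.append(s['eef_pos']);imaging.snapshot('wrist')
F=np.mean(F,0);E=np.mean(E,0);rv=s['ee_rot'];M=R.from_rotvec(rv).as_matrix();n=-M[:2,0]
c=E[:2]+.021*n-H;r=c/np.linalg.norm(c);t=np.array([r[1],-r[0]])
print('F',np.round(F,2),'push t',round(-F[:2]@t,2),'radial',round(-F[:2]@r,2),'E',np.round(E,4),'yaw',round(np.degrees(np.arctan2(M[1,0],M[0,0])),1),'lever ang',np.degrees(np.arctan2(c[1],c[0])),'rad',np.linalg.norm(c),s['clock'])
E
python3 f.py
```

```text
F [ 2.28 -4.54 -1.91] push t 3.87 radial -3.3 E [ 0.5615 -0.0662  0.076 ] yaw -24.6 lever ang -112.86455374217215 rad 0.07637234507959151 11.3
```

Emit:
play_rows(steps=[0, 0, -2, -0.0025, 0, 0, -1, 0, 0, -4, -0.005, 0, 0, -1, 0, 0, -6, -0.0075, 0.0005, 0, -1, 0, 0, -7, -0.009, 0.0005, 0, -1, 0, 0, -7, -0.009, 0.0005, 0, -1])

```text
clock: 11.98
eef_pos: [0.5525, -0.0647, 0.076]
ee_rot: [3.023, -0.854, 0.0]
ft_force: [2.7, -3.1, -2.3]
width: -0.003
finger_force: 2.1
```

```bash
python3 f.py
```

```text
F [ 2.72 -2.66 -0.91] push t 3.68 radial -0.98 E [ 0.5525 -0.0647  0.076 ] yaw -31.5 lever ang -119.40853855364375 rad 0.0764306493344066 12.225
```

Emit:
play_rows(steps=[0, 0, -2, -0.0023, 0.0007, 0, -1, 0, 0, -4, -0.0045, 0.0014, 0, -1, 0, 0, -6, -0.0065, 0.0022, 0, -1, 0, 0, -6, -0.0065, 0.0022, 0, -1])

```text
clock: 12.78
eef_pos: [0.5457, -0.0629, 0.076]
ee_rot: [2.973, -1.012, 0.0]
ft_force: [2.0, -4.8, 0.0]
width: -0.004
finger_force: 2.2
```

```bash
python3 f.py
```

```text
F [ 1.62 -5.07  0.47] push t 4.2 radial -3.27 E [ 0.5457 -0.0629  0.0759] yaw -37.6 lever ang -124.33799984354269 rad 0.07624505926749864 13.025
```

Emit:
play_rows(steps=[0, 0, -2, -0.0023, 0.0004, 0, -1, 0, 0, -4, -0.0046, 0.0009, 0, -1, 0, 0, -6, -0.0069, 0.0016, 0, -1, 0, 0, -6, -0.0069, 0.0016, 0, -1])

```text
clock: 13.58
eef_pos: [0.539, -0.0605, 0.0759]
ee_rot: [-2.917, 1.165, 0.0]
ft_force: [3.2, -2.5, -0.5]
width: -0.005
finger_force: 1.8
```

```bash
python3 f.py
```

```text
F [ 2.38 -2.11  0.85] push t 3.18 radial -0.12 E [ 0.539  -0.0606  0.0759] yaw -43.5 lever ang -129.3356218202081 rad 0.07627811782216684 13.825
```

Emit:
play_rows(steps=[0, 0, -2, -0.0023, 0.0012, 0, -1, 0, 0, -4, -0.0046, 0.0024, 0, -1, 0, 0, -6, -0.0069, 0.0036, 0, -1, 0, 0, -6, -0.0069, 0.0036, 0, -1])

```text
clock: 14.38
eef_pos: [0.5319, -0.0571, 0.0759]
ee_rot: [2.852, -1.317, -0.001]
ft_force: [2.0, -2.9, 1.9]
width: 0.001
finger_force: 1.7
```

```bash
python3 f.py
```

```text
F [ 1.45 -2.42  2.07] push t 2.73 radial -0.69 E [ 0.5319 -0.0571  0.0758] yaw -49.5 lever ang -134.87552427399064 rad 0.07628318709647577 14.625
```

Emit:
play_rows(steps=[0, 0, -2, -0.0023, 0.0014, 0, -1, 0, 0, -4, -0.0046, 0.0028, 0, -1, 0, 0, -6, -0.0068, 0.0043, 0, -1, 0, 0, -6, -0.0068, 0.0043, 0, -1])

```text
clock: 15.18
eef_pos: [0.525, -0.0528, 0.0758]
ee_rot: [2.779, -1.464, -0.001]
ft_force: [1.6, -3.9, 1.9]
width: -0.0
finger_force: 1.8
```

```bash
python3 f.py
```

```text
F [ 0.6  -2.96  1.86] push t 2.68 radial -1.41 E [ 0.525  -0.0528  0.0757] yaw -55.5 lever ang -140.64897517958423 rad 0.07627288076617168 15.425
```

Emit:
play_rows(steps=[0, 0, -2, -0.0021, 0.0015, 0, -1, 0, 0, -4, -0.0042, 0.003, 0, -1, 0, 0, -6, -0.0062, 0.0047, 0, -1, 0, 0, -6, -0.0062, 0.0047, 0, -1])

```text
clock: 15.98
eef_pos: [0.5188, -0.048, 0.0757]
ee_rot: [2.699, -1.608, -0.001]
ft_force: [0.3, -3.8, 1.0]
width: -0.001
finger_force: 1.8
```

```bash
python3 f.py
```

```text
F [ 0.72 -3.18  1.39] push t 3.04 radial -1.17 E [ 0.5188 -0.048   0.0757] yaw -61.5 lever ang -146.1795391957472 rad 0.07623026646998694 16.225
```

Emit:
play_rows(steps=[0, 0, -2, -0.0019, 0.0018, 0, -1, 0, 0, -4, -0.0038, 0.0036, 0, -1, 0, 0, -6, -0.0057, 0.0054, 0, -1, 0, 0, -6, -0.0057, 0.0054, 0, -1])

```text
clock: 16.77
eef_pos: [0.5132, -0.043, 0.0757]
ee_rot: [2.61, -1.747, 0.0]
ft_force: [0.9, -5.3, 0.7]
width: 0.002
finger_force: 2.3
```

```bash
python3 f.py
```

```text
F [ 0.1  -5.29  0.45] push t 4.69 radial -2.44 E [ 0.5133 -0.043   0.0757] yaw -67.5 lever ang -151.36540846697696 rad 0.0761723112995044 17.025
```

Emit:
play_rows(steps=[0, 0, -1, -0.0009, 0.001, 0, -1, 0, 0, -2, -0.0018, 0.002, 0, -1, 0, 0, -2, -0.0018, 0.002, 0, -1])

```text
clock: 17.45
eef_pos: [0.5116, -0.0413, 0.0757]
ee_rot: [2.58, -1.791, 0.001]
ft_force: [1.2, -6.1, 0.3]
width: 0.002
finger_force: 3.1
```

```bash
python3 f.py
```

```text
F [ 0.7  -6.09 -0.15] push t 5.74 radial -2.14 E [ 0.5116 -0.0413  0.0757] yaw -69.5 lever ang -152.98824711656627 rad 0.07612426813787411 17.7
```

Emit:
play_rows(steps=[0, 0, -1, -0.0009, 0.0012, 0, -1, 0, 0, -2, -0.0018, 0.0025, 0, -1, 0, 0, -2, -0.0018, 0.0025, 0, -1])

```text
clock: 18.12
eef_pos: [0.5097, -0.0393, 0.0757]
ee_rot: [2.547, -1.835, 0.002]
ft_force: [0.3, -7.5, -0.7]
width: -0.001
finger_force: 3.8
```

```bash
python3 f.py
```

```text
F [ 0.17 -7.81 -0.26] push t 7.15 radial -3.16 E [ 0.5097 -0.0393  0.0757] yaw -71.5 lever ang -154.95231668495458 rad 0.07616798748340044 18.375
```

Emit:
play_rows(steps=[0, 0, 0, -0.0005, 0.0007, 0, -1, 0, 0, -1, -0.001, 0.0014, 0, -1, 0, 0, -1, -0.001, 0.0014, 0, -1])

```text
clock: 18.8
eef_pos: [0.5088, -0.0382, 0.0757]
ee_rot: [2.531, -1.857, 0.002]
ft_force: [0.6, -9.0, 0.1]
width: 0.001
finger_force: 4.3
```

```bash
python3 f.py
```

```text
F [ 0.37 -8.92 -0.22] push t 8.3 radial -3.29 E [ 0.5088 -0.0382  0.0757] yaw -72.5 lever ang -155.97117717583026 rad 0.07619007545491786 19.05
```

The push is 8.3 N, so the clamp is tight. I back straight off, then rise.

Emit:
play_rows(steps=[0, 0, 0, 0.002, -0.0045, 0, -1, 0, 0, 0, 0.004, -0.009, 0, -1, 0, 0, 0, 0.008, -0.018, 0, -1, 0, 0, 0, 0.008, -0.018, 0.04, -1, 0, 0, 0, 0.008, -0.018, 0.09, -1, 0, 0, 10, 0.02, -0.018, 0.13, -1, 0, 0, 20, 0.04, -0.018, 0.15, -1, 0, 0, 30, 0.06, -0.018, 0.15, -1, 0, 0, 40, 0.08, -0.018, 0.15, -1, 0, 0, 40, 0.08, -0.018, 0.15, -1])

```text
clock: 20.35
eef_pos: [0.5895, -0.0551, 0.2255]
ee_rot: [-3.015, 0.882, 0.001]
ft_force: [0.3, 0.9, -1.2]
width: -0.001
finger_force: 0.0
```

```bash
python3 - <<'E'
from gap import *
d=snap('wrist'); save(d,'w9'); s=robot.sense(); print(s['eef_pos'],s['ft_force'],s['clock'])
print(gap(d),proj(d,[.591,.069,.023]))
E
```

```text
[ 0.5888364  -0.05503074  0.2253588 ] [-0.75046811  1.13984307  0.28851457] 20.4
[0.94 1.02 0.93 0.96 1.06 0.97 0.89 0.91 0.95 1.06]
[1.44 1.46 1.45 1.41 1.39 1.44 1.42 1.35 1.37 1.4 ]
-0.0003677280008590804 [218.37663927 274.68394375]
```

View pics/w9.png

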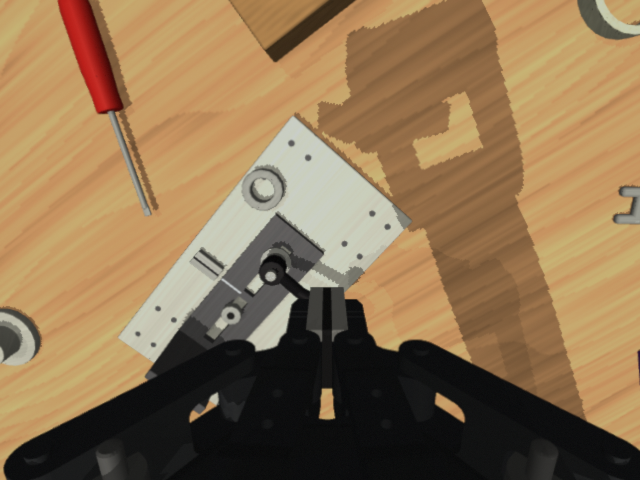

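The final view shows the stop line at (232,285) in line with the pointer line at (216,268). The remaining offset is about 0.4 mm, the same as before clamping. The ring and pin haven't moved, and the robot is clear of everything.

```bash
python3 -c "
from rig import robot; print(robot.close_job())"
```

```text
the job is handed in; nothing more can be done
None
```

The job is handed in: the stop's line is about 0.4 mm past the pointer line, the lever is tight at about 8.3 N of push, and the gripper has let go and is clear, at about 20 s of the 72 s allowed.

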